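Weigh a jam pan on the hook scale and tray it

ROBOT

A 7-joint arm with a two-finger parallel gripper is mounted at the origin on the work surface. World frame = base frame: x ahead of the robot, y to its left, z up, the work surface at z = 0. Lengths are in m, angles in rad, forces in N, time in s.
With the tool pointing down it reaches from about 0.425 to 0.925 m from the base axis. Payload 6.8 kg.
Tool frame: the origin (TCP) lies on the centre line of the jaws, within the pads' length; the fingertips stand 17 mm ahead of it and the grasp point (between the pads) lies 2 mm behind it; z points along the fingers, x is the direction in which the jaws open and shut, and the axes are right-handed (so a half turn about z gives the same grasp; the last joint's range is limited). The gripper opens to 85 mm and grips with 20 to 120 N. Pads are 22 mm wide; open, the fingers measure 114 mm over their backs; the gripper's body (76 mm by 85 mm) begins 54 mm behind the grasp point. The pads swing forward as they close: fully open they stand 13 mm farther back than shut.
Start: joints at [1.108, 0.477, 0.022, 1.555, -0.011, 1.109, -0.083], TCP at [0.235, -0.633, 0.248] pointing down, gripper open.
Joint ranges: [-2.96, 2.96], [-0.34, 2.1], [-1.41, 1.46], [0.24, 2.44], [-1.37, 4.51], [0.17, 1.92], [-2.96, 2.96]. Speed limits (rad/s): [2.39, 2.39, 3.14, 3.14, 3.14, 3.14, 3.14].

INTERFACE

Orientations are given as a rotation vector (axis times angle).
In Python, from bench import r gives the robot as it stands.
- The arm moves only by the tool arm_command, never from a script. Its argument "increments" is a list of rows, each a list of 3 entries, a list of its own where there are three numbers: the shift along the world's x, y, z in m, then the turn, a rotation vector about the world's x, y, z in rad, then the opening in per cent of the stroke, from 0 (shut) to 100 (fully open). A call has 1 to 10 rows; each row is the pose to reach, as a shift and turn from the pose commanded when the call began; what a row does not reach only later rows make up. A row lasts 1/10 s, in which the tool goes at most 50 mm and 8.59 degrees, less where a joint would pass 70% of its speed; a pose out of reach is approached as far as the arm can. A call with a gripper value outside its range is refused whole. The fingers move at their own pace and stop on an object; "newtons" is the grip in N (left out, the last holds). Time passes only in rows, so rows that repeat a pose let the fingers close. It gives the time, the measured TCP pose, the force and the opening at its end, in the units of the state.
- r.get_obs(): the state, without advancing time (a new reading comes with each control period).
- r.grab_frame(name): name is "scene" or "side" or "wrist"; returns the picture (400x640x3 uint8, blue, green, red); there is no depth.
- r.camera_model(name): a dict with "camera_matrix" (3x3 intrinsics, pixels), "D" ([k1, k2, p1, p2, k3] as OpenCV has them; the pictures are not rectified), "camera_from_world" (4x4, takes a point from world to camera coordinates). Camera axes: x right, y down, z forward; pixel columns grow to the right and rows downward; lengths in m; the calibration is good to about 2 mm. A picture is of the moment at which its call begins: read the wrist's pose just before it. camera_model takes no time and is no camera call; for the wrist camera it gives the pose at the moment of the call.
- r.hand_in(): hands the job in, once; it reports no verdict.
The state is a dict: "clock": time; "joints": joint angles; "qvel": joint speeds; "tau": joint torques, N m; "tcp_pos": TCP position; "orientation": TCP orientation; "contact_force": force on the tool from outside, world axes, zero at the start; "moment": the same for the moment, N m; "grip_width": finger opening in m.
Only numpy, scipy, OpenCV 4.12 (cv2) and the standard library are available. Lean on these libraries where they do the work, as an engineer would, in place of code of your own. Each camera call takes 0.05 s, during which the arm holds its last target. There are 200 camera calls.

TASK

Weigh the small jam pan: hang it by the crimp in the middle of its bow handle on the hook of the spring scale, ease its weight slowly on to the spring, and take your hand away so that it hangs level and still on its own for a full second while the reading is taken. Then lift it off just as slowly and set it down gently, upright, in the wooden tray. The scale's pointer must never drop, bounce or snap back, the scale must not be strained or touched by the robot, and nothing else on the table may be disturbed.

Things in the scene. Friction and masses are not known exactly. Their poses are not given: they have to be found in the camera images.
- pan_mid (a point): Centre of the small open aluminium jam pan (loose, well under 1 kg, differs each time), on its axis, 80 mm above its underside; z up the pan, x along its handle. 170 mm across the rim, 136 mm across the flat base, 66 mm deep, wall 3.5 mm; centre of mass on the axis, about 65 mm up. Starts standing on the table, left or right of the scale.
- pan: The pan, origin under its centre. Its stiff bow handle, round steel bar 9 mm thick, lies in the pan's x-z plane, same at both ends. Bar centre (x, height in mm): upright leg (90, 46) to (90, 100), shoulder (85, 121), (67, 137), then (40, 146), (16, 150), and a crimp rising to 158 between x = -8 and 8. Leg or shoulder can be gripped across the bar, along the pan's y.
- pan_crimp (a point): Underside of the handle bar in the middle of its crimp, 153.5 mm above the pan's underside, on the pan's axis: here the hook must bear.
- hook_seat (a point): Bottom of the hook's bowl, where a hung bar rests (top of the wire, on the scale's axis); 290 mm above the table unloaded, sinks with load. Axes as the stand. Hook of 6 mm wire in the y-z plane, open to -y: tip at y = -18, 24 mm above the seat; the +y side runs up to the axis 72 mm above the seat. A bar along x goes in from -y, its centre 30 to 55 mm above the seat, then down.
- hook (a joint): Travel of the hook and pointer down out of the scale, m: 0 unloaded, at most 0.100. Soft spring, about 60 N/m, lightly damped; it slides up and down only. A travel faster than 0.1 m/s is a jump of the pointer; moving the hung pan at 0.05 m/s is safe.
- stand: Fixed weighing stand; origin on the table exactly under the hook's axis, z up, axes as the hook. Round flange 80 mm wide and post 22 mm thick, 654 mm tall, at x = 115, y = 105 mm; scale case 26 mm (x) by 58 mm (y), 390 to 580 mm above the table, joined to the post by an arm (at 632 mm) and a stay (at 420 mm). The pan hangs clear of the post.
- tray_in (a point): Centre of the inner floor of the fixed square wooden tray, which stands on the other side of the scale from the pan: 250 mm outside, walls 8 mm thick, 45 mm tall over all; axes along its sides.
- tray: The wooden tray itself, origin at the centre of its underside.
- mug: Bystander: white mug, 76 mm wide, 78 mm tall; origin at the centre of its underside.
- creamer: Bystander: small white cream jug, 80 mm tall; origin at the centre of its underside.
- domino_box: Bystander: closed dark wooden box, 52 x 190 x 42 mm; origin at the centre of its underside.
- bell_weight: Bystander: brass bell weight, 42 mm wide, 52 mm tall; origin at the centre of its underside.
- candlestick: Bystander: brass candlestick, 68 mm wide, 120 mm tall; origin at the centre of its underside.
- sugar_pot: Bystander: lidded blue sugar pot, 84 mm wide, 90 mm tall; origin at the centre of its underside.
- bowl: Bystander: white bowl, 110 mm wide, 42 mm tall; origin at the centre of its underside.
Things that resemble listed ones, but are neither listed nor needed, are in the scene too. What is shaped like the pan but purple is not meant.

How it is judged:
By the outcome, as a careful person would: the job done as asked, in the order asked, and still so for the second after the job is handed in, with the robot touching nothing.
It also fails if it takes over 72 s, if anything falls off the work surface, if the arm or the gripper's body presses on something with over 40 N, if the wrist force passes 120 N, or if a joint passes its speed limit or range.

## Working session

There is one attempt and no reset: what is moved stays moved. The work goes in short steps, Python scripts to look and compute and a tool call to move; the robot and the scene stay as the last step left them, time stands still between calls to the robot, and variables do not carry over. Pictures are saved under pics/ and viewed, about 8 in all and at most 12, crops included, and the job is handed in when it is done.

Besides the shell and the picture viewer there is one more tool, called after ">>>" as name([rows], argument=value, ...), one row to a line, values as JSON. arm_command: Moves the arm, as the interface text tells. Its arguments: {"type":"object","properties":{"increments":{"type":"array","items":{"type":"array"}},"newtons":{"type":"number"}},"required":["increments"]}

```bash
mkdir -p pics; ls
python3 - <<'E'
from bench import r
import cv2,json,numpy as np
np.set_printoptions(precision=4,suppress=True)
o=r.get_obs()
for k,v in o.items(): print(k,v)
for n in ("scene","side"):
    f=r.grab_frame(n); cv2.imwrite(f"pics/{n}0.png",f)
    m=r.camera_model(n); print(n,m)
E
```

```text
pics
clock 0.0
joints [ 1.1079  0.4778  0.0223  1.5565 -0.0115  1.1093 -0.0831]
qvel [ 0.0004 -0.0005 -0.0012  0.0023  0.0006  0.0001  0.0002]
tau [ -0.0004 -59.6453   1.6075 -28.1196   0.0125   0.0094  -0.    ]
tcp_pos [ 0.2343 -0.6324  0.2473]
orientation [-2.5779  1.794   0.0024]
contact_force [ 0.2997 -0.3974 -0.351 ]
moment [-0.0321  0.004  -0.0162]
grip_width 0.08545079582663773
scene {'camera_matrix': array([[402.1266,   0.    , 322.7622],
       [  0.    , 402.1266, 193.5308],
       [  0.    ,   0.    ,   1.    ]]), 'D': array([0.0324, 0.    , 0.    , 0.    , 0.    ]), 'camera_from_world': array([[-0.1933,  0.9811,  0.0045,  0.2277],
       [ 0.8258,  0.1652, -0.5392, -0.3293],
       [-0.5297, -0.1005, -0.8422,  1.6048],
       [ 0.    ,  0.    ,  0.    ,  1.    ]])}
side {'camera_matrix': array([[417.8603,   0.    , 317.7233],
       [  0.    , 417.8603, 196.5867],
       [  0.    ,   0.    ,   1.    ]]), 'D': array([-0.0626,  0.    ,  0.    ,  0.    ,  0.    ]), 'camera_from_world': array([[ 0.9778, -0.2092,  0.0104, -0.5568],
       [-0.1196, -0.5984, -0.7922,  0.1514],
       [ 0.172 ,  0.7734, -0.6102,  1.6112],
       [ 0.    ,  0.    ,  0.    ,  1.    ]])}
```

View pics/scene0.png

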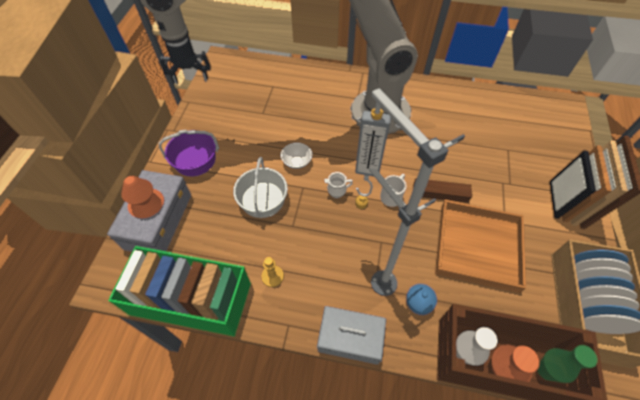

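View pics/side0.png

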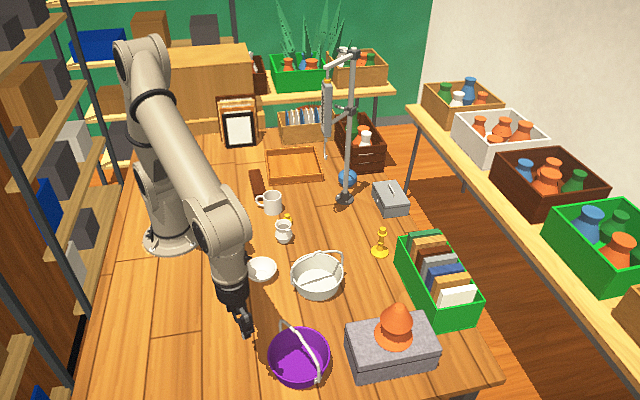

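Scene view: silver pan at (261,192), purple look-alike at (190,153), stand flange (384,285), hook around (370,190), tray (480,246). Side view: pan (317,275), purple (298,358), hook about (325,150). The silver one fits the description and the purple one is excluded, so I'll confirm the pan in an enlarged crop along with the hook.

```bash
cat > h.py <<'E'
from bench import r
import cv2,numpy as np
np.set_printoptions(precision=4,suppress=True)
def und(n,px):
    m=r.camera_model(n); return m,cv2.undistortPoints(np.array(px,float).reshape(-1,1,2),m["camera_matrix"],m["D"]).reshape(-1,2)
def rays(n,px):
    m,u=und(n,px); T=m["camera_from_world"]; R=T[:3,:3]
    d=np.c_[u,np.ones(len(u))]@R
    return -R.T@T[:3,3],d/np.linalg.norm(d,axis=1)[:,None]
def plane(n,px,z):
    c,d=rays(n,px); return c+d*((z-c[2])/d[:,2:])
def tri(n1,p1,n2,p2):
    a,d=rays(n1,[p1]);b,e=rays(n2,[p2]);d=d[0];e=e[0]
    s=np.linalg.lstsq(np.c_[d,-e],b-a,rcond=None)[0]
    P,Q=a+s[0]*d,b+s[1]*e
    return (P+Q)/2,np.linalg.norm(P-Q)
def proj(n,P):
    m=r.camera_model(n);T=m["camera_from_world"]
    return cv2.projectPoints(np.array(P,float).reshape(-1,1,3),cv2.Rodrigues(T[:3,:3])[0],T[:3,3],m["camera_matrix"],m["D"])[0].reshape(-1,2)
E
python3 - <<'E'
from h import *
s=cv2.imread("pics/scene0.png");d=cv2.imread("pics/side0.png")
def crop(im,x,y,w,h,k): return cv2.resize(im[y:y+h,x:x+w],None,fx=k,fy=k,interpolation=cv2.INTER_CUBIC)
# each tile 400x300, 5x
a=crop(s,225,155,80,60,5);b=crop(d,280,245,80,60,5);c=crop(s,340,115,80,60*2,5)[:0] 
c=crop(s,345,165,80,60,5);e=crop(d,300,110,80,60,5)
cv2.imwrite("pics/c1.png",np.vstack([np.hstack([a,b]),np.hstack([c,e])]))
print("flange",plane("scene",[[384,287]],0),plane("side",[[345,199]],0))
print("pan base", plane("scene",[[262,196]],0.066),plane("side",[[317,275]],.066))
print("tray",plane("scene",[[442,202],[523,214],[522,290],[437,271]],.045))
E
```

```text
flange [[0.7199 0.0976 0.    ]] [[0.7101 0.0937 0.    ]]
pan base [[ 0.5179 -0.3317  0.066 ]] [[ 0.4885 -0.3637  0.066 ]]
tray [[0.4122 0.2478 0.045 ]
 [0.4071 0.5028 0.045 ]
 [0.667  0.4818 0.045 ]
 [0.6573 0.2417 0.045 ]]
```

View pics/c1.png

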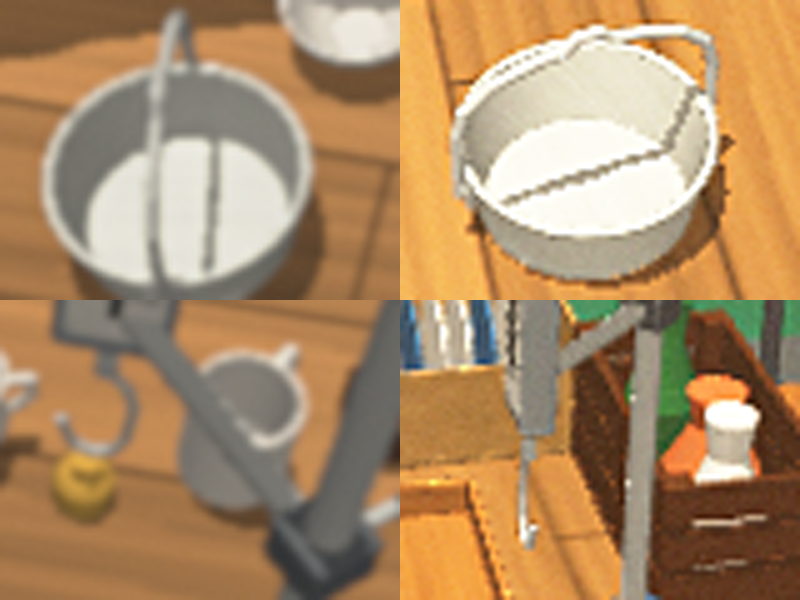

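The crop confirms the silver pan, with its handle crimp at about scene (256,174) and side (317,252). The hook bowl is at scene (364,194) and side (325,159), with its tip on the left at scene (357,188).

```bash
cat >> h.py <<'E'
from scipy.optimize import least_squares
def circ(P,R):
    f=lambda c:np.hypot(P[:,0]-c[0],P[:,1]-c[1])-R
    s=least_squares(f,P[:,:2].mean(0)); return s.x,s.fun
E
python3 - <<'E'
from h import *
S=np.array([(43,185),(312,180),(70,110),(120,75),(240,78),(290,115),(60,230),(295,235)])/5+[225,155]
D=np.array([(62,100),(318,130),(80,200),(150,230),(250,220),(300,180)])/5+[280,245]
print("rim",circ(plane("scene",S,.066),.085),circ(plane("side",D,.066),.085))
print("crimp",tri("scene",[256,173.5],"side",[317,252.5]))
print("legs",plane("side",[[291.4,277],[342.5,258]],.09))
print("bowl bottom",tri("scene",[364,194.3],"side",[325.4,159]),plane("scene",[[364,194.3]],.287))
print("tip",tri("scene",[356.8,188.4],"side",[326.4,155.5]),plane("scene",[[356.8,188.4]],.314))
print("hook +y top / shaft", plane("scene",[[366,175]],.36), plane("scene",[[371.5,186]],.32))
print("post", tri("scene",[384,285],"side",[345,198]),plane("scene",[[433,151]],.64),plane("side",[[351,56]],.64))
print("wrist cam", r.camera_model("wrist"))
c=r.camera_model("wrist")["camera_from_world"];print(-c[:3,:3].T@c[:3,3])
E
```

```text
rim (array([ 0.4932, -0.3436]), array([ 0.0026,  0.0037,  0.0052,  0.0049, -0.0016, -0.0007,  0.0002,
        0.0085])) (array([ 0.4907, -0.3495]), array([ 0.0024,  0.0045,  0.003 , -0.0006, -0.0006,  0.0003]))
crimp (array([ 0.4919, -0.3468,  0.1528]), np.float64(0.0013860125481621691))
legs [[ 0.4018 -0.3766  0.09  ]
 [ 0.5836 -0.3279  0.09  ]]
bowl bottom (array([ 0.5912, -0.0087,  0.2845]), np.float64(0.0053379334144019715)) [[ 0.59   -0.0074  0.287 ]]
tip (array([ 0.5915, -0.0283,  0.3102]), np.float64(0.001211287301392087)) [[ 0.5934 -0.0279  0.314 ]]
hook +y top / shaft [[ 0.5803 -0.0104  0.36  ]] [[0.5828 0.0079 0.32  ]]
post (array([0.7126, 0.0977, 0.001 ]), np.float64(0.0032887346778674043)) [[0.7109 0.0944 0.64  ]] [[0.6859 0.0482 0.64  ]]
wrist cam {'camera_matrix': array([[312.0068,   0.    , 318.2327],
       [  0.    , 312.0068, 199.0418],
       [  0.    ,   0.    ,   1.    ]]), 'D': array([-0.0516,  0.    ,  0.    ,  0.    ,  0.    ]), 'camera_from_world': array([[ 0.3486, -0.9373, -0.0013, -0.6733],
       [-0.905 , -0.3369,  0.2598, -0.0343],
       [-0.244 , -0.0894, -0.9657,  0.3783],
       [ 0.    ,  0.    ,  0.    ,  1.    ]])}
[ 0.296  -0.6089  0.3733]
```

>>> arm_command([
  [[0.017, 0.026, 0.002], [0, 0, 0.148], 100],
  [[0.034, 0.052, 0.004], [0, 0, 0.296], 100],
  [[0.051, 0.078, 0.006], [0, 0, 0.444], 100],
  [[0.068, 0.104, 0.008], [0, 0, 0.592], 100],
  [[0.085, 0.13, 0.01], [0, 0, 0.74], 100],
  [[0.102, 0.156, 0.012], [0, 0, 0.888], 100],
  [[0.119, 0.182, 0.014], [0, 0, 1.036], 100],
  [[0.136, 0.208, 0.016], [0, 0, 1.184], 100],
  [[0.153, 0.234, 0.018], [0, 0, 1.332], 100],
  [[0.17, 0.26, 0.02], [0, 0, 1.48], 100],
])

```text
clock: 1.1
tcp_pos: [0.4048, -0.3717, 0.2681]
orientation: [-3.113, -0.423, 0.001]
contact_force: [0.6, -0.4, 1.2]
grip_width: 0.0856
```

Run:
```python
from h import *
o=r.get_obs(); print(o["clock"],o["joints"],o["tcp_pos"],o["orientation"])
print("bell,creamer,mug,candle,bowl",plane("scene",[[362,201],[337,188],[393,192],[270,275],[296,156]],.03))
```

```text
1.1 [ 0.9468  0.2792 -0.3829  1.8138  0.1176  1.0714  0.7908] [ 0.4048 -0.3717  0.2681] [-3.1126 -0.4228  0.0008]
bell,creamer,mug,candle,bowl [[ 0.4505 -0.0101  0.03  ]
 [ 0.4157 -0.101   0.03  ]
 [ 0.3945  0.0876  0.03  ]
 [ 0.7609 -0.2427  0.03  ]
 [ 0.3092 -0.2692  0.03  ]]
```

>>> arm_command([
  [[0, 0, 0], [0, 0, 0.148], 100],
  [[0, 0, 0], [0, 0, 0.296], 100],
  [[0, 0, 0], [0, 0, 0.444], 100],
  [[0, 0, 0], [0, 0, 0.592], 100],
  [[0, 0, 0], [0, 0, 0.74], 100],
  [[0, 0, 0], [0, 0, 0.888], 100],
  [[0, 0, 0], [0, 0, 1.036], 100],
  [[0, 0, 0], [0, 0, 1.184], 100],
  [[0, 0, 0], [0, 0, 1.332], 100],
  [[0, 0, 0], [0, 0, 1.48], 100],
])

```text
clock: 2.1
tcp_pos: [0.4042, -0.3729, 0.2679]
orientation: [-2.013, -2.411, 0.0]
contact_force: [-0.0, 0.1, 1.0]
grip_width: 0.0853
```

>>> arm_command([
  [[0, 0, 0], [0, 0, 0.09], 100],
  [[0, 0, 0], [0, 0, 0.09], 100],
  [[0, 0, 0], [0, 0, 0.09], 100],
])

```text
clock: 2.4
tcp_pos: [0.4042, -0.3729, 0.268]
orientation: [-1.914, -2.491, -0.0]
contact_force: [-0.4, 0.2, -0.9]
grip_width: 0.0851
```

Run:
```python
from h import *
o=r.get_obs(); print(o["clock"],o["joints"],o["tcp_pos"],o["orientation"],cv2.Rodrigues(o["orientation"])[0])
f=r.grab_frame("wrist");cv2.imwrite("pics/w1.png",f)
print(r.camera_model("wrist")["camera_from_world"].tolist())
c=np.array([.492,-.347]);u=np.array([np.cos(.262),np.sin(.262)])
for x,z in [(-90,100),(-85,121),(0,162),(85,121)]: print(x,proj("wrist",[*(c+u*x/1000),z/1000]))
```

```text
2.4 [ 1.158   0.3199 -0.6448  1.7996  0.2143  1.0933  2.2695] [ 0.4042 -0.3729  0.268 ] [-1.9138 -2.4906 -0.0001] [[-0.2575  0.9663 -0.0004]
 [ 0.9663  0.2575  0.0004]
 [ 0.0005 -0.0003 -1.    ]]
[[-0.25902950023255605, 0.9658694088942191, 5.451244899715623e-05, 0.4639177803285303], [0.9326877251328285, 0.2501160784370924, 0.25987603716734353, -0.3231738196694709], [0.2509926799646247, 0.06736640312192066, -0.9656419845546244, 0.32110103644312865], [0.0, 0.0, 0.0, 1.0]]
-90 [[319.6054 186.6128]]
-85 [[319.699  197.1447]]
0 [[319.7873 305.6401]]
85 [[319.4816 352.3083]]
```

View pics/w1.png

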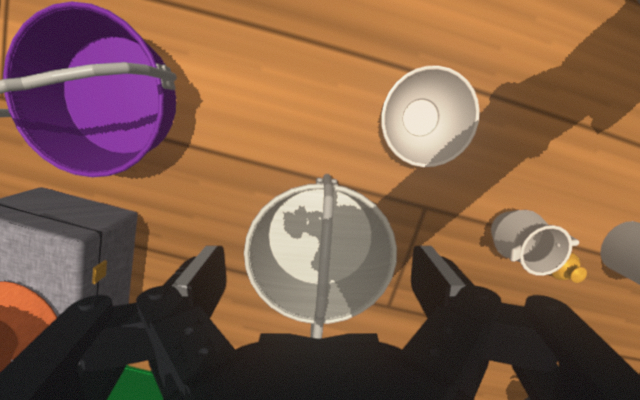

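The wrist view shows the handle running from (328,183) at the near leg down to (317,335), with the rim spanning columns 245–396. The bar is about 8 px off the predicted column 319.6.

Run:
```python
from h import *
a=plane("wrist",[[328,186],[328,195]],.115)
b=plane("wrist",[[319.5,300]],.16);e=plane("wrist",[[317,330]],.15)
print(a,b,e)
for p in (b,e):
    d=p[0]-a[1];print(np.degrees(np.arctan2(d[1],d[0])))
f=cv2.imread("pics/w1.png");hsv=cv2.cvtColor(f,cv2.COLOR_BGR2HSV)
m=((hsv[...,1]<45)&(hsv[...,2]>80)).astype(np.uint8);m[:, :235]=0;m[:,405:]=0;m[:170]=0;m[328:]=0
n,l,s,c=cv2.connectedComponentsWithStats(m);i=1+np.argmax(s[1:,4]);print(s[i])
pts=np.array([[f(np.where(l[y]==i)[0]),y] for y in range(205,300,8) for f in (np.min,np.max)])
print(pts[:6],circ(plane("wrist",pts,.066),.085))
for x in range(0,1): pass
for y in (200,230,260,290): print(y, np.round(f[y,305:345].mean(1)).astype(int))
```

```text
[[ 0.3993 -0.364   0.115 ]
 [ 0.4075 -0.3617  0.115 ]] [[ 0.488  -0.3483  0.16  ]] [[ 0.5256 -0.3405  0.15  ]]
9.436030320534991
10.158944384672816
[  244   176   152   152 16326]
[[267 205]
 [375 205]
 [259 213]
 [381 213]
 [253 221]
 [386 221]] (array([ 0.4925, -0.3463]), array([0.0001, 0.0018, 0.0007, 0.0009, 0.0013, 0.0006, 0.0005, 0.0008,
       0.0009, 0.0013, 0.0015, 0.0007, 0.0021, 0.0014, 0.0017, 0.0021,
       0.0012, 0.0017, 0.002 , 0.0014, 0.002 , 0.0014, 0.0014, 0.0019]))
200 [222 222 221 223 223 223 222 223 224 223 224 224 224 223 224 223 224 216
 183 160 169 180 182 182 178 172 159 142 126 132 139 174 218 224 224 221
 223 221 223 221]
230 [131 129 129 129 130 130 132 131 133 132 131 131 133 132 132 128 119 108
 113 117 120 125 124 119 111 110 109 119 129 130 130 131 130 129 129 129
 126 129 126 128]
260 [211 211 212 213 212 209 198 177 161 134 127 128 126 120 111 110 114 114
 119 120 118 115 112 109 115 123 129 128 129 126 128 127 128 126 126 128
 127 126 126 126]
290 [136 140 140 136 141 142 144 140 142 144 143 132 113 108 110 113 112 112
 111 106 106 102 101 110 127 145 149 147 150 147 146 148 146 138 124 109
 106 107 107 106]
```

>>> arm_command([
  [[0.002, 0.011, 0], [0, 0, -0.085], 100],
  [[0.002, 0.011, -0.03], [0, 0, -0.085], 100],
  [[0.002, 0.011, -0.06], [0, 0, -0.085], 100],
  [[0.002, 0.011, -0.09], [0, 0, -0.085], 100],
  [[0.002, 0.011, -0.115], [0, 0, -0.085], 100],
  [[0.002, 0.011, -0.135], [0, 0, -0.085], 100],
  [[0.002, 0.011, -0.15], [0, 0, -0.085], 100],
  [[0.002, 0.011, -0.16], [0, 0, -0.085], 100],
  [[0.002, 0.011, -0.165], [0, 0, -0.085], 100],
  [[0.002, 0.011, -0.165], [0, 0, -0.085], 100],
])

```text
clock: 3.45
tcp_pos: [0.4066, -0.3619, 0.1032]
orientation: [-2.015, -2.41, -0.0]
contact_force: [0.2, 0.1, 0.3]
grip_width: 0.0854
```

Run:
```python
from h import *
o=r.get_obs(); print(o["clock"],o["joints"],o["tcp_pos"])
w=r.grab_frame("wrist");s=r.grab_frame("side")
s=cv2.resize(s[230:310,250:378],(640,400),interpolation=cv2.INTER_CUBIC)
cv2.imwrite("pics/g1.png",cv2.resize(np.vstack([w,s]),None,fx=.75,fy=.75))
```

```text
3.45 [ 1.0502  0.5115 -0.5543  1.9598  0.3778  0.7732  2.0272] [ 0.4066 -0.3619  0.1032]
```

View pics/g1.png

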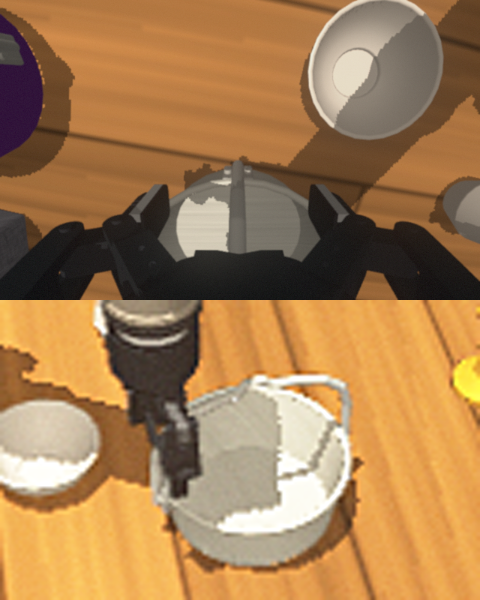

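The bar lies centred between the jaws (column 238 of 240, scaled) with its axis along the tool's centre line, so I'll close on it.

>>> arm_command([
  [[0, 0, 0], [0, 0, 0], 50],
  [[0, 0, 0], [0, 0, 0], 30],
  [[0, 0, 0], [0, 0, 0], 20],
  [[0, 0, 0], [0, 0, 0], 10],
  [[0, 0, 0], [0, 0, 0], 0],
  [[0, 0, 0], [0, 0, 0], 0],
  [[0, 0, 0], [0, 0, 0], 0],
  [[0, 0, 0], [0, 0, 0], 0],
  [[0, 0, 0], [0, 0, 0], 0],
  [[0, 0, 0], [0, 0, 0], 0],
], newtons=115)

```text
clock: 4.55
tcp_pos: [0.4065, -0.362, 0.1035]
orientation: [2.015, 2.41, -0.0]
contact_force: [-1.9, 1.2, 5.6]
grip_width: 0.0067
```

>>> arm_command([
  [[0, 0, 0.003], [0, 0, 0], 0],
  [[0, 0, 0.007], [0, 0, 0], 0],
  [[0, 0, 0.012], [0, 0, 0], 0],
  [[0, 0, 0.018], [0, 0, 0], 0],
  [[0, 0, 0.025], [0, 0, 0], 0],
  [[0, 0, 0.032], [0, 0, 0], 0],
  [[0, 0, 0.04], [0, 0, 0], 0],
  [[0, 0, 0.04], [0, 0, 0], 0],
  [[0, 0, 0.04], [0, 0, 0], 0],
])

```text
clock: 5.45
tcp_pos: [0.4065, -0.3621, 0.1436]
orientation: [2.015, 2.41, -0.0]
contact_force: [0.1, 0.9, -4.6]
grip_width: 0.0065
```

Run:
```python
from h import *
for i in range(5):
    s=r.grab_frame("side");o=r.get_obs();print(o["contact_force"],o["moment"],o["tcp_pos"],o["grip_width"])
w=r.grab_frame("wrist")
s=cv2.resize(s[220:300,250:378],(640,400),interpolation=cv2.INTER_CUBIC)
cv2.imwrite("pics/g2.png",cv2.resize(np.vstack([w,s]),None,fx=.75,fy=.75))
```

```text
[-0.6777  0.3263 -3.3096] [-0.0564  0.2589 -0.0764] [ 0.4063 -0.3619  0.1432] 0.006133501367691808
[ 0.3441 -0.3886 -3.6291] [-0.0641  0.3117 -0.0336] [ 0.4062 -0.3619  0.143 ] 0.006317522763967743
[ 0.7602 -0.6061 -3.1965] [-0.1041  0.3388 -0.0115] [ 0.4062 -0.3618  0.1429] 0.006389527983070999
[-1.1279 -0.2133 -2.7052] [-0.0372  0.323  -0.0166] [ 0.4063 -0.3618  0.143 ] 0.006678912976690849
[-0.0158 -0.1725 -3.2465] [-0.0596  0.3009 -0.0374] [ 0.4063 -0.3618  0.143 ] 0.0066418935934972854
```

View pics/g2.png

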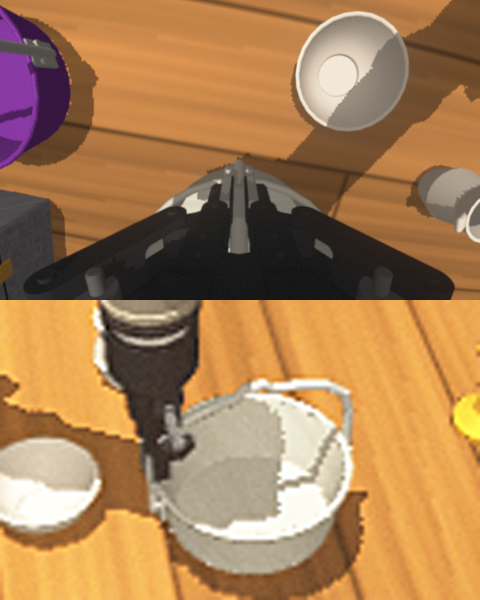

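>>> arm_command([
  [[0, 0, 0.007], [0, 0, 0], 0],
  [[0, 0, 0.02], [0, 0, 0], 0],
  [[0.003, 0.007, 0.038], [0, 0, -0.01], 0],
  [[0.009, 0.02, 0.058], [0, 0, -0.025], 0],
  [[0.018, 0.04, 0.078], [0, 0, -0.045], 0],
  [[0.027, 0.06, 0.096], [0, 0, -0.065], 0],
  [[0.036, 0.08, 0.112], [0, 0, -0.085], 0],
  [[0.045, 0.1, 0.125], [0, 0, -0.105], 0],
  [[0.054, 0.12, 0.132], [0, 0, -0.125], 0],
  [[0.063, 0.14, 0.134], [0, 0, -0.145], 0],
])

```text
clock: 6.75
tcp_pos: [0.4705, -0.2209, 0.2797]
orientation: [2.183, 2.255, 0.001]
contact_force: [1.0, -0.2, -3.4]
grip_width: 0.0067
```

>>> arm_command([
  [[0.008, 0.02, 0], [0, 0, -0.015], 0],
  [[0.016, 0.04, 0], [0, 0, -0.03], 0],
  [[0.023, 0.058, 0], [0, 0, -0.04], 0],
  [[0.029, 0.072, 0], [0, 0, -0.047], 0],
  [[0.033, 0.08, 0], [0, 0, -0.051], 0],
  [[0.034, 0.084, 0], [0, 0, -0.052], 0],
  [[0.034, 0.084, 0], [0, 0, -0.052], 0],
  [[0.034, 0.084, 0], [0, 0, -0.052], 0],
  [[0.034, 0.084, 0], [0, 0, -0.052], 0],
])

```text
clock: 7.65
tcp_pos: [0.5032, -0.1389, 0.2772]
orientation: [-2.244, -2.199, 0.001]
contact_force: [-0.4, -0.7, -3.6]
grip_width: 0.0063
```

Run:
```python
from h import *
o=r.get_obs(); print(o["clock"],o["joints"],o["tcp_pos"],o["orientation"],o["grip_width"])
f=r.grab_frame("scene");s=r.grab_frame("side")
def crop(im,x,y,w,h,k): return cv2.resize(im[y:y+h,x:x+w],None,fx=k,fy=k,interpolation=cv2.INTER_CUBIC)
print(proj("scene",[.591,-.009,.287]),proj("side",[.591,-.009,.287]))
t=o["tcp_pos"];print(proj("scene",t+[.0874,-.002,.055]),proj("side",t+[.0874,-.002,.055]))
cv2.imwrite("pics/p1.png",np.hstack([crop(f,290,120,100,150,4),crop(s,270,100,100,150,4)]))
```

```text
7.65 [ 0.7576  0.2727 -0.7186  1.8464  0.201   1.0964  1.5153] [ 0.5032 -0.1389  0.2772] [-2.2438 -2.1988  0.0007] 0.006316296494628524
[[363.3297 194.5093]] [[324.7989 158.0488]]
[[313.6789 176.2917]] [[333.6969 167.3433]]
```

View pics/p1.png

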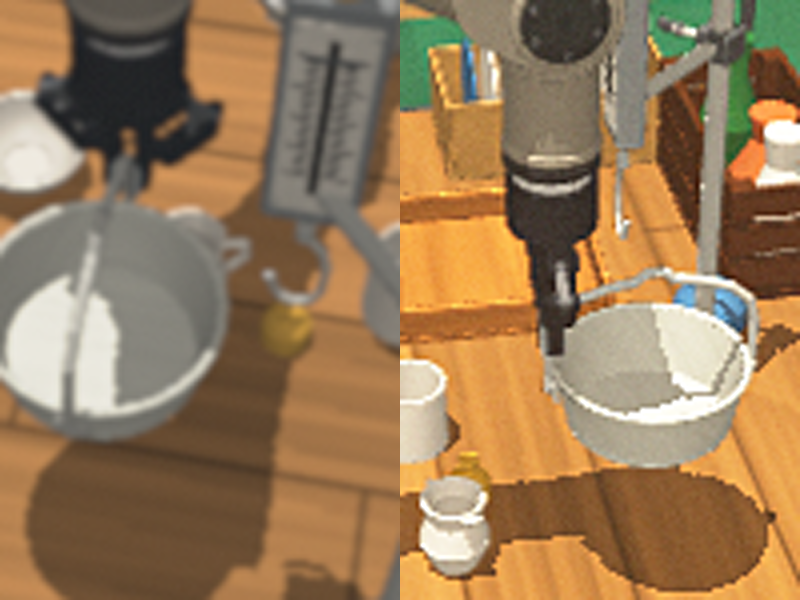

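Run:
```python
from h import *
c,d=rays("side",[[323,107],[322,101],[420-0,100]][:2])
for y in (-.139,-.19,-.09):
    print(y,[c+q*((y-c[1])/q[1]) for q in d])
s=r.grab_frame("side"); print(tri("scene",[314,177.5],"side",[335,167.5]))
print(tri("scene",[363.5,195],"side",[325.5,159.2]))
cv2.imwrite("pics/full.png",np.hstack([cv2.resize(r.grab_frame("scene")[0:260,220:480],(400,400)),cv2.resize(s[0:260,200:460],(400,400))]))
```

```text
-0.139 [array([ 0.5501, -0.139 ,  0.555 ]), array([ 0.5467, -0.139 ,  0.5748])]
-0.19 [array([ 0.5382, -0.19  ,  0.5799]), array([ 0.5349, -0.19  ,  0.5989])]
-0.09 [array([ 0.5616, -0.09  ,  0.531 ]), array([ 0.558 , -0.09  ,  0.5518])]
(array([ 0.5944, -0.14  ,  0.3312]), np.float64(0.0020869214989471916))
(array([ 0.5921, -0.0093,  0.2834]), np.float64(0.0038194112151699396))
```

View pics/full.png

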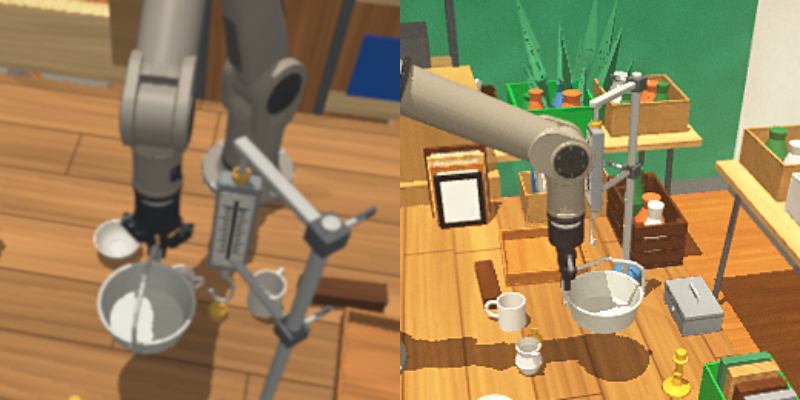

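>>> arm_command([
  [[0, 0.005, 0], [0, 0, 0], 0],
  [[0, 0.015, 0], [0, 0, 0], 0],
  [[-0.001, 0.03, 0], [0, 0, 0], 0],
  [[-0.001, 0.045, 0], [0, 0, 0], 0],
  [[-0.002, 0.06, 0], [0, 0, 0], 0],
  [[-0.002, 0.072, 0], [0, 0, 0], 0],
  [[-0.002, 0.082, 0], [0, 0, 0], 0],
  [[-0.002, 0.09, 0], [0, 0, 0], 0],
  [[-0.002, 0.097, 0], [0, 0, 0], 0],
  [[-0.002, 0.104, 0], [0, 0, 0], 0],
])

```text
clock: 8.85
tcp_pos: [0.5015, -0.0337, 0.2773]
orientation: [2.243, 2.2, -0.0]
contact_force: [0.7, -0.3, -3.8]
grip_width: 0.0062
```

>>> arm_command([
  [[0, 0.006, 0], [0, 0, 0], 0],
  [[0, 0.012, 0], [0, 0, 0], 0],
  [[0, 0.018, 0], [0, 0, 0], 0],
  [[0, 0.023, 0], [0, 0, 0], 0],
  [[0, 0.026, 0], [0, 0, 0], 0],
  [[0, 0.027, 0], [0, 0, 0], 0],
  [[0, 0.027, 0], [0, 0, 0], 0],
  [[0, 0.027, 0], [0, 0, 0], 0],
])

```text
clock: 9.65
tcp_pos: [0.5015, -0.0073, 0.2773]
orientation: [2.243, 2.2, -0.0]
contact_force: [0.7, -0.3, -3.1]
grip_width: 0.0066
```

Run:
```python
from h import *
o=r.get_obs(); print(o["clock"],o["joints"],o["tcp_pos"],o["orientation"],o["contact_force"])
f=r.grab_frame("scene");s=r.grab_frame("side")
def crop(im,x,y,w,h,k): return cv2.resize(im[y:y+h,x:x+w],None,fx=k,fy=k,interpolation=cv2.INTER_CUBIC)
cv2.imwrite("pics/p2.png",np.hstack([crop(f,335,130,66,80,6),crop(s,290,110,66,80,6)]))
```

```text
9.65 [ 0.5753  0.2476 -0.7917  1.8865  0.1983  1.0876  1.2575] [ 0.5015 -0.0073  0.2773] [ 2.2427  2.1999 -0.0002] [ 0.7135 -0.2932 -3.1049]
```

View pics/p2.png

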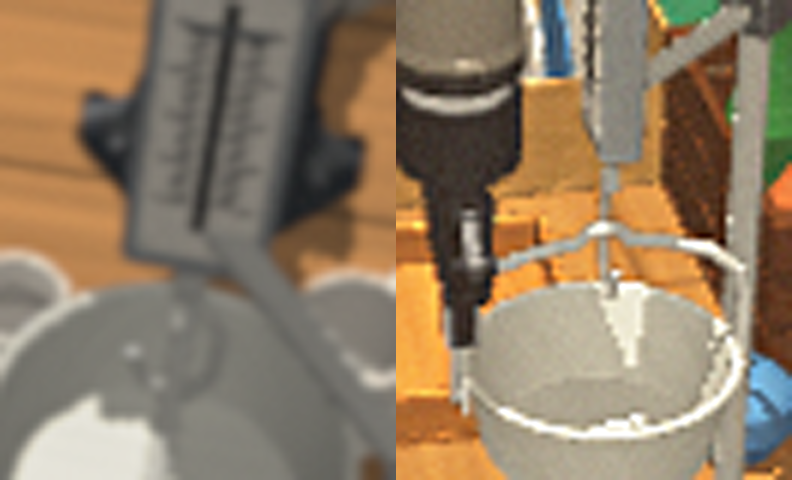

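Side view: crimp centre at (603,230) against the hook shaft at column 607, so they agree within about 2 mm. The bar sits between the hook's tip and its back. I'll lower slowly.

>>> arm_command([
  [[0.001, 0, -0.004], [0, 0, 0], 0],
  [[0.001, 0, -0.008], [0, 0, 0], 0],
  [[0.001, 0, -0.012], [0, 0, 0], 0],
  [[0.001, 0, -0.016], [0, 0, 0], 0],
  [[0.001, 0, -0.02], [0, 0, 0], 0],
  [[0.001, 0, -0.024], [0, 0, 0], 0],
  [[0.001, 0, -0.028], [0, 0, 0], 0],
  [[0.001, 0, -0.031], [0, 0, 0], 0],
  [[0.001, 0, -0.034], [0, 0, 0], 0],
  [[0.001, 0, -0.036], [0, 0, 0], 0],
])

```text
clock: 10.75
tcp_pos: [0.5025, -0.007, 0.241]
orientation: [-2.242, -2.2, 0.0]
contact_force: [0.3, 0.5, -3.4]
grip_width: 0.0065
```

>>> arm_command([
  [[0, 0, -0.002], [0, 0, 0], 0],
  [[0, 0, -0.004], [0, 0, 0], 0],
  [[0, 0, -0.006], [0, 0, 0], 0],
  [[0, 0, -0.008], [0, 0, 0], 0],
  [[0, 0, -0.01], [0, 0, 0], 0],
  [[0, 0, -0.013], [0, 0, 0], 0],
  [[0, 0, -0.016], [0, 0, 0], 0],
  [[0, 0, -0.019], [0, 0, 0], 0],
  [[0, 0, -0.021], [0, 0, 0], 0],
  [[0, 0, -0.022], [0, 0, 0], 0],
])

```text
clock: 11.75
tcp_pos: [0.5026, -0.0069, 0.2191]
orientation: [-2.242, -2.201, -0.0]
contact_force: [0.2, -0.1, -1.4]
grip_width: 0.0067
```

Run:
```python
from h import *
L=[]
for i in range(6):
    f=r.grab_frame("side");o=r.get_obs();L.append(np.r_[o["contact_force"],o["moment"]])
print(o["clock"],np.mean(L,0),o["tcp_pos"],o["grip_width"])
cv2.imwrite("pics/raw3s.png",f);cv2.imwrite("pics/raw3c.png",r.grab_frame("scene"))
```

```text
12.05 [ 0.3054  0.1776 -2.0829  0.0044  0.1405  0.0024] [ 0.5026 -0.007   0.2194] 0.006524259466100327
```

>>> arm_command([
  [[0, 0, -0.003], [0, 0, 0], 0],
  [[0, 0, -0.006], [0, 0, 0], 0],
  [[0, 0, -0.009], [0, 0, 0], 0],
  [[0, 0, -0.012], [0, 0, 0], 0],
  [[0, 0, -0.015], [0, 0, 0], 0],
  [[0, 0, -0.018], [0, 0, 0], 0],
  [[0, 0, -0.021], [0, 0, 0], 0],
  [[0, 0, -0.024], [0, 0, 0], 0],
  [[0, 0, -0.026], [0, 0, 0], 0],
  [[0, 0, -0.028], [0, 0, 0], 0],
])

```text
clock: 13.1
tcp_pos: [0.5027, -0.007, 0.1913]
orientation: [2.242, 2.2, 0.001]
contact_force: [0.1, 0.1, -0.4]
grip_width: 0.0065
```

Run:
```python
from h import *
L=[]
for i in range(14):
    f=r.grab_frame("side");o=r.get_obs();L.append(np.r_[o["contact_force"],o["moment"]])
L=np.array(L);print(o["clock"],L.mean(0),L.std(0),o["tcp_pos"],o["grip_width"],o["tau"])
```

```text
13.8 [ 1.0683 -0.1664 -0.515   0.0074 -0.1395 -0.024 ] [0.4352 0.5412 0.4304 0.0288 0.0375 0.03  ] [ 0.5026 -0.007   0.1913] 0.006540163767626014 [ -0.0581 -41.205   -6.2761 -23.3905  -0.0842   0.2477   0.0103]
```

>>> arm_command([
  [[0, 0, -0.001], [0, 0, 0], 0],
  [[0, 0, -0.002], [0, 0, 0], 0],
  [[-0.001, 0, -0.003], [0, 0, 0], 0],
  [[-0.001, 0, -0.004], [0, 0, 0], 0],
  [[-0.001, 0, -0.005], [0, 0, 0], 0],
  [[-0.001, 0, -0.006], [0, 0, 0], 0],
  [[-0.001, 0, -0.007], [0, 0, 0], 0],
  [[-0.001, 0, -0.007], [0, 0, 0], 0],
])

```text
clock: 14.6
tcp_pos: [0.5014, -0.0071, 0.1841]
orientation: [-2.242, -2.2, 0.0]
contact_force: [1.1, -1.7, -0.6]
grip_width: 0.0069
```

Run:
```python
from h import *
L=[]
for i in range(14):
    s=r.grab_frame("side");o=r.get_obs();L.append(np.r_[o["contact_force"],o["moment"]])
L=np.array(L);print(o["clock"],L.mean(0),L.std(0),o["tcp_pos"],o["grip_width"])
f=r.grab_frame("scene")
def crop(im,x,y,w,h,k): return cv2.resize(im[y:y+h,x:x+w],None,fx=k,fy=k,interpolation=cv2.INTER_CUBIC)
cv2.imwrite("pics/p3.png",np.hstack([crop(f,315,120,100,130,4),crop(s,280,105,100,130,4)]))
```

```text
15.3 [ 0.7857 -1.2554 -0.0663 -0.186  -0.1387 -0.1178] [0.5131 0.3335 0.4197 0.0364 0.0261 0.0244] [ 0.5015 -0.007   0.1843] 0.0066394479297092
```

View pics/p3.png

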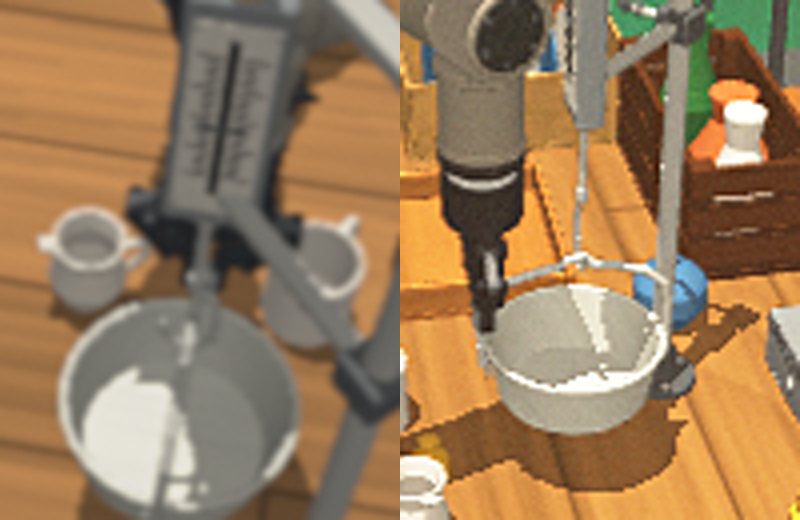

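>>> arm_command([
  [[0, -0.0005, 0], [0, 0, 0], 0],
  [[0, -0.001, 0], [0, 0, 0], 0],
  [[0, -0.0015, 0], [0, 0, 0], 0],
  [[0, -0.002, 0], [0, 0, 0], 0],
  [[0, -0.002, 0], [0, 0, 0], 0],
])

```text
clock: 15.85
tcp_pos: [0.5014, -0.0088, 0.1843]
orientation: [-2.242, -2.201, 0.0]
contact_force: [-0.0, 0.6, -0.4]
grip_width: 0.0065
```

```bash
cat > f.py <<'E'
from h import *
L=[]
for i in range(12):
    s=r.grab_frame("side");o=r.get_obs();L.append(np.r_[o["contact_force"],o["moment"]])
L=np.array(L);print(o["clock"],L.mean(0),o["tcp_pos"],o["grip_width"])
E
python3 f.py
```

```text
16.45 [-0.148   1.1758 -0.2797  0.1886  0.0475  0.0986] [ 0.5014 -0.0089  0.1843] 0.006429231822557752
```

>>> arm_command([
  [[0.0005, 0, 0], [0, 0, 0], 0],
  [[0.001, 0, 0], [0, 0, 0], 0],
  [[0.0015, 0, 0], [0, 0, 0], 0],
  [[0.002, 0, 0], [0, 0, 0], 0],
  [[0.002, 0, 0], [0, 0, 0], 0],
])

```text
clock: 16.95
tcp_pos: [0.5035, -0.0092, 0.1842]
orientation: [-2.243, -2.2, 0.0]
contact_force: [-2.3, 0.8, 0.4]
grip_width: 0.0067
```

```bash
python3 f.py
```

```text
17.55 [-2.0588 -0.43   -0.2724 -0.0471  0.3329 -0.0299] [ 0.5035 -0.0091  0.1843] 0.006170872251142034
```

>>> arm_command([
  [[-0.0005, 0, 0], [0, 0, 0], 0],
  [[-0.001, 0, 0], [0, 0, 0], 0],
  [[-0.0015, 0, 0], [0, 0, 0], 0],
  [[-0.0018, 0, 0], [0, 0, 0], 0],
  [[-0.0018, 0, 0], [0, 0, 0], 0],
])

```text
clock: 18.05
tcp_pos: [0.5023, -0.0089, 0.1846]
orientation: [2.242, 2.2, 0.002]
contact_force: [3.1, -1.1, 0.0]
grip_width: 0.0065
```

```bash
python3 f.py
```

```text
18.65 [ 2.3521 -0.0875  0.1414 -0.0179 -0.4096 -0.0039] [ 0.5017 -0.0089  0.1843] 0.0063730054895712335
```

>>> arm_command([
  [[0.0004, 0, 0], [0, 0, 0], 0],
  [[0.0007, 0, 0], [0, 0, 0], 0],
  [[0.0009, 0, 0], [0, 0, 0], 0],
  [[0.0009, 0, 0], [0, 0, 0], 0],
])

```text
clock: 19.05
tcp_pos: [0.5019, -0.009, 0.184]
orientation: [-2.241, -2.2, 0.002]
contact_force: [-1.3, 0.0, -0.4]
grip_width: 0.0065
```

```bash
python3 f.py
```

```text
19.65 [-1.9946  0.3729 -0.1817  0.0556  0.3022  0.0166] [ 0.5024 -0.009   0.1842] 0.006335449634993035
```

>>> arm_command([
  [[-0.0002, 0, 0], [0, 0, 0], 0],
  [[-0.0004, 0, 0], [0, 0, 0], 0],
  [[-0.0004, 0, 0], [0, 0, 0], 0],
])

```text
clock: 19.95
tcp_pos: [0.5024, -0.009, 0.1844]
orientation: [2.242, 2.2, 0.001]
contact_force: [-1.1, -0.1, 0.4]
grip_width: 0.0065
```

```bash
python3 f.py
```

```text
20.55 [-0.6668  0.2821 -0.0138  0.0415  0.1228  0.013 ] [ 0.5023 -0.009   0.1844] 0.0064142223072802705
```

>>> arm_command([
  [[-0.0002, 0, 0], [0, 0, 0], 0],
  [[-0.0002, 0, 0], [0, 0, 0], 0],
  [[-0.0002, 0, 0], [0, 0, 0], 0],
  [[-0.0002, 0, 0], [0, 0, 0], 0],
], newtons=20)

```text
clock: 20.95
tcp_pos: [0.5023, -0.009, 0.1844]
orientation: [2.242, 2.2, 0.001]
contact_force: [-0.3, -0.4, -0.7]
grip_width: 0.0064
```

>>> arm_command([
  [[-0.0002, 0, 0], [0, 0, 0], 9],
  [[-0.0002, 0, 0], [0, 0, 0], 11],
  [[-0.0002, 0, 0], [0, 0, 0], 14],
  [[-0.0002, 0, 0], [0, 0, 0], 18],
  [[-0.0002, 0, 0], [0, 0, 0], 25],
  [[-0.0002, 0, 0], [0, 0, 0], 35],
  [[-0.0002, 0, 0], [0, 0, 0], 45],
  [[-0.0002, 0, 0], [0, 0, 0], 55],
  [[-0.0002, 0, 0], [0, 0, 0], 65],
  [[-0.0002, 0, 0], [0, 0, 0], 70],
])

```text
clock: 21.95
tcp_pos: [0.5018, -0.009, 0.1843]
orientation: [2.242, 2.2, 0.0]
contact_force: [0.8, 0.5, 0.5]
grip_width: 0.0599
```

Run:
```python
from h import *
F=[]
for i in range(6):
    F.append(r.grab_frame("side")[110:200,290:370].astype(int))
print([np.abs(F[i]-F[i+1]).mean().round(2) for i in range(5)],np.abs(F[0]-F[5]).mean())
o=r.get_obs();print(o["clock"],o["tcp_pos"],o["grip_width"],o["contact_force"])
def crop(im,x,y,w,h,k): return cv2.resize(im[y:y+h,x:x+w],None,fx=k,fy=k,interpolation=cv2.INTER_CUBIC)
f=r.grab_frame("scene");s=r.grab_frame("side")
cv2.imwrite("pics/p4.png",np.hstack([crop(f,315,140,100,130,4),crop(s,280,105,100,130,4)]))
```

```text
[np.float64(3.28), np.float64(3.36), np.float64(3.34), np.float64(3.31), np.float64(3.3)] 3.839259259259259
22.25 [ 0.5018 -0.009   0.1843] 0.059714216605001036 [-0.2476  0.1313  0.5213]
```

View pics/p4.png

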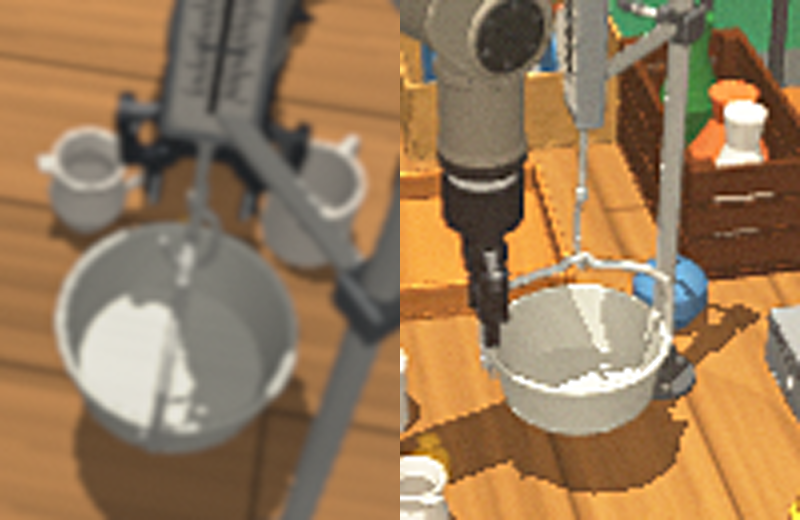

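Image 11: the pan hangs by its crimp in the hook, rim level, with the open fingers clear of the bar. I'll back the hand away.

>>> arm_command([
  [[-0.004, 0, 0], [0, 0, 0], 80],
  [[-0.01, 0, 0], [0, 0, 0], 90],
  [[-0.018, 0, 0], [0, 0, 0], 100],
  [[-0.026, 0, 0], [0, 0, 0], 100],
  [[-0.034, 0, 0], [0, 0, 0], 100],
  [[-0.042, 0, 0], [0, 0, 0], 100],
  [[-0.048, 0, 0], [0, 0, 0], 100],
  [[-0.053, 0, 0], [0, 0, 0], 100],
  [[-0.055, 0, 0], [0, 0, 0], 100],
  [[-0.055, 0, 0], [0, 0, 0], 100],
])

```text
clock: 23.35
tcp_pos: [0.4467, -0.009, 0.1844]
orientation: [2.242, 2.2, 0.0]
contact_force: [-0.2, -0.0, -0.2]
grip_width: 0.0848
```

>>> arm_command([
  [[0, 0, 0], [0, 0, 0], 100],
  [[0, 0, 0], [0, 0, 0], 100],
  [[0, 0, 0], [0, 0, 0], 100],
  [[0, 0, 0], [0, 0, 0], 100],
  [[0, 0, 0], [0, 0, 0], 100],
  [[0, 0, 0], [0, 0, 0], 100],
  [[0, 0, 0], [0, 0, 0], 100],
  [[0, 0, 0], [0, 0, 0], 100],
  [[0, 0, 0], [0, 0, 0], 100],
  [[0, 0, 0], [0, 0, 0], 100],
])

```text
clock: 24.35
tcp_pos: [0.4468, -0.009, 0.1843]
orientation: [-2.242, -2.2, 0.0]
contact_force: [0.3, 0.3, 0.8]
grip_width: 0.0855
```

Run:
```python
from h import *
W=[r.grab_frame("wrist") for i in range(8)]
P=[cv2.phaseCorrelate(cv2.cvtColor(W[0],cv2.COLOR_BGR2GRAY)[100:330,240:400].astype(np.float32),cv2.cvtColor(w,cv2.COLOR_BGR2GRAY)[100:330,240:400].astype(np.float32))[0] for w in W]
print(np.array(P))
o=r.get_obs();print(o["clock"],o["tcp_pos"],o["contact_force"])
c=np.array([.591,-.009,.0875+.003])
for x,z in [(-90,100),(-85,121),(0,162),(-67,137)]: print(x,proj("wrist",c+[x/1000,0,z/1000]))
cv2.imwrite("pics/w5.png",W[-1])
w=W[-1]
for y in range(120,300,20): print(y,cv2.cvtColor(w,cv2.COLOR_BGR2GRAY)[y,296:350:2])
```

```text
[[ 0.      0.    ]
 [ 0.0194  0.0131]
 [-0.0038  0.0392]
 [-0.0223 -0.0028]
 [-0.022   0.0223]
 [-0.0166  0.0209]
 [-0.0129  0.019 ]
 [-0.0102  0.0274]]
24.75 [ 0.4468 -0.009   0.1843] [ 1.1306 -0.0655  0.7995]
-90 [[317.9073 375.6812]]
-85 [[318.0616 423.9951]]
0 [[321.6327 650.3763]]
-67 [[318.8421 493.4782]]
120 [115  96  94  92  94  95  93  93  92  93  91  93  94  92  94  93  90  91
  92  94  93  94  93  93  93  92  92]
140 [153 154 153 140  95  95  92  92  94  91  92  91  92  92  91  91  91  92
  92  94  91  90  93  92  92  94  93]
160 [134 133 133 129 116 112 101  90  93  94  90  88  89  85  83  82  82  82
  81  83  81  82  80  82  81  83  82]
180 [169 182 187 182 185 171 113 115 115 112 113 114 113 110 112 113 107 103
 105  92  75  81  79  76  80  76  80]
200 [132 133 130 130 134 138 148 155 159 144 117 101  96  98  92  82  83  81
  78  81  81  80  80  80  81  79  81]
220 [ 77  78  78  79  76  80 100 112  79  75  76  76  77  77  75  75  76  78
  75  77  77  76  77  76  76  75  76]
240 [ 82  82  81  83 124 135 134 136 136 131  96  89  89  90  85  79  80  79
  81  82  84  83  80  83  79  82  81]
260 [124 124 125 124 125 124 123 126 123 125 120 123 114 103 100  95  76  74
  75  75  74  78  74  76  76  75  75]
280 [83 85 84 83 82 85 84 84 85 85 85 83 85 83 81 85 83 85 83 84 82 83 82 83
 81 82 80]
```

Run:
```python
from h import *
W=[cv2.cvtColor(r.grab_frame("side"),cv2.COLOR_BGR2GRAY)[165:215,302:350].astype(np.float32) for i in range(16)]
A=[sum(W[i:i+4])/4 for i in (0,4,8,12)]
print([cv2.phaseCorrelate(A[0],a)[0] for a in A]); print(r.get_obs()["clock"])
```

```text
[(0.0, 0.0), (0.0012110523999275813, 0.0010277726701204415), (0.01052544639843589, -0.002001472653748948), (0.02230205547705566, -0.0010935555468911673)]
25.55
```

>>> arm_command([
  [[0.003, 0, 0], [0, 0, 0], 100],
  [[0.008, 0, 0], [0, 0, 0], 100],
  [[0.016, 0, 0], [0, 0, 0], 100],
  [[0.024, 0, 0], [0, 0, 0], 100],
  [[0.032, 0, 0], [0, 0, 0], 100],
  [[0.04, 0, 0], [0, 0, 0], 100],
  [[0.047, 0, 0], [0, 0, 0], 100],
  [[0.052, 0, 0], [0, 0, 0], 90],
  [[0.055, 0, 0], [0, 0, 0], 80],
  [[0.055, 0, 0], [0, 0, 0], 70],
])

```text
clock: 26.55
tcp_pos: [0.5021, -0.0089, 0.1843]
orientation: [-2.242, -2.2, -0.0]
contact_force: [-1.2, 0.4, 0.2]
grip_width: 0.06
```

Run:
```python
from h import *
o=r.get_obs();print(o["clock"],o["tcp_pos"],o["contact_force"],o["grip_width"])
w=r.grab_frame("wrist");cv2.imwrite("pics/w6.png",w)
s=r.grab_frame("side");a=cv2.imread("pics/raw3s.png")
cv2.imwrite("pics/p6.png",np.hstack([w[150:400,170:470],cv2.resize(s[140:215,290:380],(300,250))]))
```

```text
26.55 [ 0.5021 -0.0089  0.1843] [-1.1545  0.4144  0.173 ] 0.059973014747406767
```

View pics/p6.png

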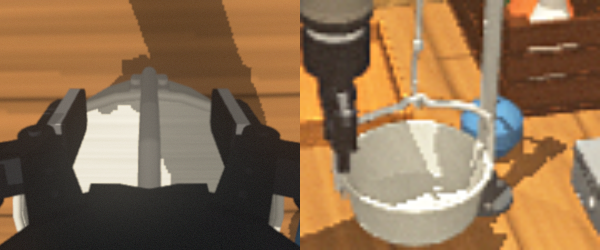

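Image 12, the last: the leg is at column 149, between the pads (centre 148), and the pan is level and still, with under 0.03 px of drift over 0.6 s. I'll close gently.

>>> arm_command([
  [[0, 0, 0], [0, 0, 0], 50],
  [[0, 0, 0], [0, 0, 0], 35],
  [[0, 0, 0], [0, 0, 0], 24],
  [[0, 0, 0], [0, 0, 0], 18],
  [[0, 0, 0], [0, 0, 0], 14],
  [[0, 0, 0], [0, 0, 0], 11],
  [[0, 0, 0], [0, 0, 0], 9],
  [[0, 0, 0], [0, 0, 0], 7],
  [[0, 0, 0], [0, 0, 0], 3],
  [[0, 0, 0], [0, 0, 0], 0],
], newtons=20)

```text
clock: 27.65
tcp_pos: [0.5018, -0.009, 0.1843]
orientation: [-2.242, -2.2, 0.0]
contact_force: [0.5, -0.5, -1.1]
grip_width: 0.0085
```

>>> arm_command([
  [[0, 0, 0], [0, 0, 0], 0],
  [[0, 0, 0], [0, 0, 0], 0],
  [[0, 0, 0], [0, 0, 0], 0],
], newtons=60)

```text
clock: 27.95
tcp_pos: [0.5018, -0.009, 0.1843]
orientation: [-2.242, -2.2, -0.0]
contact_force: [0.3, 1.2, 0.7]
grip_width: 0.0075
```

>>> arm_command([
  [[0, 0, 0], [0, 0, 0], 0],
  [[0, 0, 0], [0, 0, 0], 0],
  [[0, 0, 0], [0, 0, 0], 0],
], newtons=115)

```text
clock: 28.25
tcp_pos: [0.5018, -0.009, 0.1843]
orientation: [2.242, 2.2, -0.0]
contact_force: [0.7, -0.3, 1.0]
grip_width: 0.0067
```

```bash
python3 f.py
```

```text
28.85 [ 0.0739  0.0806  0.202   0.0026 -0.0082 -0.0085] [ 0.5018 -0.009   0.1843] 0.006484074108943212
```

>>> arm_command([
  [[0, 0, 0.001], [0, 0, 0], 0],
  [[0, 0, 0.003], [0, 0, 0], 0],
  [[0, 0, 0.006], [0, 0, 0], 0],
  [[0, 0, 0.009], [0, 0, 0], 0],
  [[0, 0, 0.012], [0, 0, 0], 0],
  [[0, 0, 0.015], [0, 0, 0], 0],
  [[0, 0, 0.018], [0, 0, 0], 0],
  [[0, 0, 0.021], [0, 0, 0], 0],
  [[0, 0, 0.024], [0, 0, 0], 0],
  [[0, 0, 0.027], [0, 0, 0], 0],
])

```text
clock: 29.85
tcp_pos: [0.5017, -0.009, 0.2114]
orientation: [-2.242, -2.2, 0.0]
contact_force: [-0.6, -0.0, -2.3]
grip_width: 0.0065
```

>>> arm_command([
  [[0, 0, 0.003], [0, 0, 0], 0],
  [[0, 0, 0.006], [0, 0, 0], 0],
  [[0, 0, 0.009], [0, 0, 0], 0],
  [[0, 0, 0.012], [0, 0, 0], 0],
  [[0, 0, 0.015], [0, 0, 0], 0],
  [[0, 0, 0.017], [0, 0, 0], 0],
  [[0, 0, 0.019], [0, 0, 0], 0],
  [[0, 0, 0.021], [0, 0, 0], 0],
  [[0, 0, 0.023], [0, 0, 0], 0],
  [[0, 0, 0.025], [0, 0, 0], 0],
])

```text
clock: 30.85
tcp_pos: [0.5017, -0.009, 0.2364]
orientation: [-2.242, -2.2, 0.0]
contact_force: [-0.4, -0.5, -2.7]
grip_width: 0.0066
```

>>> arm_command([
  [[0, 0, 0.002], [0, 0, 0], 0],
  [[0, 0, 0.004], [0, 0, 0], 0],
  [[0, 0, 0.006], [0, 0, 0], 0],
  [[0, 0, 0.008], [0, 0, 0], 0],
  [[0, 0, 0.01], [0, 0, 0], 0],
  [[0, 0, 0.013], [0, 0, 0], 0],
  [[0, 0, 0.017], [0, 0, 0], 0],
  [[0, 0, 0.021], [0, 0, 0], 0],
  [[0, 0, 0.026], [0, 0, 0], 0],
  [[0, 0, 0.031], [0, 0, 0], 0],
])

```text
clock: 31.85
tcp_pos: [0.5018, -0.0089, 0.2678]
orientation: [2.242, 2.2, 0.0]
contact_force: [-0.7, -0.3, -3.6]
grip_width: 0.0062
```

>>> arm_command([
  [[0, 0, 0.004], [0, 0, 0], 0],
  [[0, 0, 0.007], [0, 0, 0], 0],
  [[0, 0, 0.009], [0, 0, 0], 0],
  [[0, 0, 0.01], [0, 0, 0], 0],
  [[0, 0, 0.01], [0, 0, 0], 0],
  [[0, 0, 0.01], [0, 0, 0], 0],
])

```text
clock: 32.45
tcp_pos: [0.5017, -0.009, 0.2771]
orientation: [-2.242, -2.2, 0.0]
contact_force: [-0.3, -0.6, -3.7]
grip_width: 0.0066
```

Run:
```python
from h import *
L=[]
for i in range(6):
    s=r.grab_frame("side");o=r.get_obs();L.append(np.r_[o["contact_force"],o["moment"]])
print(o["clock"],np.mean(L,0),o["tcp_pos"],o["grip_width"])
t=o["tcp_pos"]
# hook pixel column brightness vs. first picture at insertion height; crimp and hook predictions
print(proj("side",[[.592,-.009,.287],t+[.0884,-.002,.055]]))
a=cv2.imread("pics/side0.png")
# tip/bowl of hook against its unloaded picture: local template match
T=a[135:163,321:330];R=s[120:190,310:340]
q=cv2.matchTemplate(R,T,cv2.TM_CCOEFF_NORMED);_,v,_,loc=cv2.minMaxLoc(q);print(v,loc,"expect (11,15)")
f=r.grab_frame("scene");b=cv2.imread("pics/raw3c.png")
# tray geometry: inner floor corners refined
a=cv2.imread("pics/scene0.png");hsv=cv2.cvtColor(a,cv2.COLOR_BGR2HSV)
print(hsv[246,480],hsv[206,480],hsv[320,420])
d=cv2.imread("pics/side0.png")
print("tray side-view corners",plane("side",[[263,150],[318,146],[324,176],[267,183]],.045))
```

```text
32.75 [ 0.2347  0.1524 -3.4181  0.0001  0.312  -0.0111] [ 0.5018 -0.009   0.2772] 0.006666748396785284
[[325.0648 158.0205]
 [324.9534 147.6989]]
0.450077086687088 (11, 15) expect (11,15)
[ 14 163 196] [ 14 151 196] [ 15 136 116]
tray side-view corners [[0.4015 0.4928 0.045 ]
 [0.6726 0.478  0.045 ]
 [0.6443 0.2181 0.045 ]
 [0.3891 0.2145 0.045 ]]
```

Weight is back in the hand (Fz −3.4 N) and the hook matches its unloaded picture (template offset 0 px). Next I'll withdraw towards −y and segment the tray.

>>> arm_command([
  [[0, -0.004, 0], [0, 0, 0], 0],
  [[0, -0.012, 0], [0, 0, 0], 0],
  [[0, -0.022, 0], [0, 0, 0], 0],
  [[0, -0.034, 0], [0, 0, 0], 0],
  [[0, -0.048, 0], [0, 0, 0], 0],
  [[0, -0.064, 0], [0, 0, 0], 0],
  [[0, -0.082, 0], [0, 0, 0], 0],
  [[0, -0.098, 0], [0, 0, 0], 0],
  [[0, -0.11, 0], [0, 0, 0], 0],
  [[0, -0.115, 0], [0, 0, 0], 0],
])

```text
clock: 33.8
tcp_pos: [0.5016, -0.1262, 0.2771]
orientation: [2.245, 2.197, -0.001]
contact_force: [-0.1, 0.5, -3.8]
grip_width: 0.0066
```

Run:
```python
from h import *
o=r.get_obs();print(o["clock"],o["tcp_pos"])
for n,(y0,y1,x0,x1),seed in (("scene",(190,300,425,540),(480,246)),("side",(135,195,250,335),(295,165))):
    a=cv2.imread(f"pics/{n}0.png")
    m=np.zeros((402,642),np.uint8)
    e=cv2.Canny(cv2.GaussianBlur(a,(3,3),0),40,100)
    L=cv2.HoughLinesP(e[y0:y1,x0:x1],1,np.pi/180,22,minLineLength=25,maxLineGap=4)
    if L is None: continue
    for q in L[:,0]+[x0,y0,x0,y0]:
        w=plane(n,[q[:2],q[2:]],.045);print(n,q,w[:,:2].round(3).tolist())
```

```text
33.8 [ 0.5016 -0.1262  0.2771]
scene [440 208 513 222] [[0.437, 0.242], [0.443, 0.47]]
scene [435 267 524 288] [[0.646, 0.235], [0.66, 0.488]]
scene [478 286 520 295] [[0.68, 0.359], [0.683, 0.475]]
scene [516 223 517 250] [[0.445, 0.479], [0.541, 0.476]]
scene [437 201 476 207] [[0.412, 0.232], [0.41, 0.356]]
scene [426 191 471 197] [[0.379, 0.194], [0.374, 0.341]]
scene [520 216 522 277] [[0.417, 0.493], [0.627, 0.485]]
scene [438 266 445 199] [[0.641, 0.244], [0.399, 0.257]]
scene [435 272 440 209] [[0.662, 0.236], [0.44, 0.242]]
scene [442 202 517 215] [[0.412, 0.248], [0.415, 0.484]]
scene [438 277 478 285] [[0.676, 0.245], [0.677, 0.359]]
scene [525 272 525 246] [[0.609, 0.494], [0.522, 0.501]]
side [269 178 323 174] [[0.402, 0.25], [0.643, 0.234]]
side [265 187 294 184] [[0.377, 0.187], [0.503, 0.184]]
side [288 145 334 141] [[0.528, 0.516], [0.762, 0.511]]
side [279 155 315 152] [[0.472, 0.432], [0.646, 0.425]]
side [264 135 271 177] [[0.422, 0.64], [0.412, 0.256]]
side [312 150 322 181] [[0.636, 0.446], [0.627, 0.182]]
side [314 149 324 180] [[0.647, 0.454], [0.637, 0.188]]
```

>>> arm_command([
  [[0, -0.01, -0.004], [0, 0, 0], 0],
  [[0, -0.015, -0.012], [0, 0, 0], 0],
  [[-0.002, -0.015, -0.024], [0, 0, 0], 0],
  [[-0.004, -0.015, -0.036], [0, 0, 0], 0],
  [[-0.006, -0.015, -0.048], [0, 0, 0], 0],
  [[-0.008, -0.015, -0.06], [0, 0, 0], 0],
  [[-0.01, -0.015, -0.07], [0, 0, 0], 0],
  [[-0.01, -0.015, -0.077], [0, 0, 0], 0],
  [[-0.01, -0.015, -0.08], [0, 0, 0], 0],
  [[-0.01, -0.015, -0.08], [0, 0, 0], 0],
])

```text
clock: 34.8
tcp_pos: [0.4918, -0.1389, 0.197]
orientation: [-2.242, -2.2, 0.0]
contact_force: [-0.0, -0.4, -4.1]
grip_width: 0.0062
```

>>> arm_command([
  [[0, 0.004, 0], [0, 0, 0], 0],
  [[0, 0.012, 0], [0, 0, 0], 0],
  [[0, 0.024, 0], [0, 0, 0], 0],
  [[0, 0.038, 0], [0, 0, 0], 0],
  [[0, 0.054, 0], [0, 0, 0], 0],
  [[0, 0.07, 0], [0, 0, 0], 0],
  [[0, 0.086, 0], [0, 0, 0], 0],
  [[0, 0.102, 0], [0, 0, 0], 0],
  [[0, 0.118, 0], [0, 0, 0], 0],
  [[0, 0.134, 0], [0, 0, 0], 0],
])

```text
clock: 35.8
tcp_pos: [0.4916, -0.0028, 0.1975]
orientation: [2.241, 2.202, 0.001]
contact_force: [0.7, 0.2, -3.4]
grip_width: 0.0065
```

Run:
```python
from h import *
o=r.get_obs();print(o["clock"],o["tcp_pos"],o["joints"],o["contact_force"],o["orientation"])
```

```text
35.8 [ 0.4916 -0.0028  0.1975] [ 0.5175  0.3259 -0.7534  1.9981  0.2786  0.9205  1.173 ] [ 0.7155  0.1508 -3.418 ] [2.2407 2.2019 0.0007]
```

>>> arm_command([
  [[0, 0.016, 0], [0, 0, 0], 0],
  [[0, 0.032, 0], [0, 0, 0], 0],
  [[0, 0.048, 0], [0, 0, 0], 0],
  [[0, 0.064, 0], [0, 0, 0], 0],
  [[0, 0.08, 0], [0, 0, 0], 0],
  [[0, 0.097, 0], [0, 0, 0], 0],
  [[0, 0.115, 0], [0, 0, 0], 0],
  [[-0.003, 0.133, 0], [0, 0, 0], 0],
  [[-0.006, 0.151, 0], [0, 0, 0], 0],
  [[-0.01, 0.169, 0], [0, 0, 0], 0],
])

```text
clock: 36.8
tcp_pos: [0.4811, 0.1662, 0.1976]
orientation: [-2.241, -2.202, -0.001]
contact_force: [0.7, 1.5, -3.9]
grip_width: 0.0066
```

>>> arm_command([
  [[-0.004, 0.018, 0], [0, 0, 0], 0],
  [[-0.008, 0.038, 0], [0, 0, 0], 0],
  [[-0.012, 0.058, 0], [0, 0, 0], 0],
  [[-0.016, 0.078, 0], [0, 0, 0], 0],
  [[-0.02, 0.1, 0], [0, 0, 0], 0],
  [[-0.024, 0.122, 0], [0, 0, 0], 0],
  [[-0.028, 0.144, 0], [0, 0, 0], 0],
  [[-0.031, 0.164, 0], [0, 0, 0], 0],
  [[-0.033, 0.18, 0], [0, 0, 0], 0],
  [[-0.034, 0.19, 0], [0, 0, 0], 0],
])

```text
clock: 37.8
tcp_pos: [0.4462, 0.3568, 0.1977]
orientation: [-2.238, -2.203, -0.002]
contact_force: [-0.2, -0.9, -2.6]
grip_width: 0.0065
```

>>> arm_command([
  [[0, 0.007, -0.004], [0, 0, 0], 0],
  [[0, 0.01, -0.01], [0, 0, 0], 0],
  [[0, 0.01, -0.018], [0, 0, 0], 0],
  [[0, 0.01, -0.026], [0, 0, 0], 0],
  [[0, 0.01, -0.034], [0, 0, 0], 0],
  [[0, 0.01, -0.042], [0, 0, 0], 0],
  [[0, 0.01, -0.05], [0, 0, 0], 0],
  [[0, 0.01, -0.055], [0, 0, 0], 0],
  [[0, 0.01, -0.058], [0, 0, 0], 0],
  [[0, 0.01, -0.06], [0, 0, 0], 0],
])

```text
clock: 38.8
tcp_pos: [0.4478, 0.3641, 0.1371]
orientation: [-2.242, -2.2, 0.0]
contact_force: [0.4, 0.2, -3.7]
grip_width: 0.0065
```

Run:
```python
from h import *
o=r.get_obs();print(o["clock"],o["tcp_pos"],o["joints"],o["contact_force"],o["orientation"])
# pan rim seen from scene: bright low-saturation blob near the tray
f=r.grab_frame("scene");cv2.imwrite("pics/t1.png",f)
t=o["tcp_pos"];c=t+[.0874,-.001,-.103]
print("pan expected",c,proj("scene",c+[0,0,.066]))
hsv=cv2.cvtColor(f,cv2.COLOR_BGR2HSV);m=((hsv[...,1]<60)&(hsv[...,2]>90)).astype(np.uint8)
m[:150]=0;m[330:]=0;m[:,:410]=0;m[:,570:]=0
n,l,s,cc=cv2.connectedComponentsWithStats(m);i=1+np.argmax(s[1:,4]);print(s[i],cc[i],plane("scene",[cc[i]],c[2]+.06))
```

```text
38.8 [0.4478 0.3641 0.1371] [-0.2241  0.5591 -0.7494  1.8534  0.4731  0.9156  0.3578] [ 0.4348  0.2368 -3.6669] [-2.2421 -2.2005  0.    ]
pan expected [0.5352 0.3631 0.0341] [[484.7599 233.5114]]
[ 455  202   61   64 2741] [483.8307 236.9854] [[0.544  0.3622 0.0941]]
```

>>> arm_command([
  [[0, 0.002, -0.003], [0, 0, 0], 0],
  [[0, 0.002, -0.006], [0, 0, 0], 0],
  [[0, 0.002, -0.009], [0, 0, 0], 0],
  [[0, 0.002, -0.012], [0, 0, 0], 0],
  [[0, 0.002, -0.015], [0, 0, 0], 0],
  [[0, 0.002, -0.017], [0, 0, 0], 0],
  [[0, 0.002, -0.019], [0, 0, 0], 0],
  [[0, 0.002, -0.021], [0, 0, 0], 0],
  [[0, 0.002, -0.022], [0, 0, 0], 0],
  [[0, 0.002, -0.022], [0, 0, 0], 0],
])

```text
clock: 39.85
tcp_pos: [0.4478, 0.366, 0.1152]
orientation: [-2.242, -2.2, 0.0]
contact_force: [-0.2, 0.2, -2.7]
grip_width: 0.0064
```

>>> arm_command([
  [[0, 0, -0.001], [0, 0, 0], 0],
  [[0, 0, -0.001], [0, 0, 0], 0],
  [[0, 0, -0.002], [0, 0, 0], 0],
  [[0, 0, -0.002], [0, 0, 0], 0],
])

```text
clock: 40.25
tcp_pos: [0.4479, 0.3661, 0.1135]
orientation: [2.242, 2.2, 0.0]
contact_force: [0.1, -0.3, -1.4]
grip_width: 0.0064
```

```bash
python3 f.py
```

```text
40.85 [-0.2091 -0.2356 -0.4681 -0.0537  0.3816  0.0031] [0.4479 0.3662 0.1135] 0.0061570322482037065
```

>>> arm_command([
  [[0, 0, 0.0005], [0, 0.005, 0], 0],
  [[0, 0, 0.0005], [0, 0.01, 0], 0],
  [[0, 0, 0.0005], [0, 0.015, 0], 0],
  [[0, 0, 0.0005], [0, 0.02, 0], 0],
  [[0, 0, 0.0005], [0, 0.02, 0], 0],
])

```text
clock: 41.35
tcp_pos: [0.4484, 0.3659, 0.1139]
orientation: [-2.233, -2.19, 0.022]
contact_force: [2.3, 0.0, -0.7]
grip_width: 0.0066
```

```bash
python3 f.py
```

```text
41.95 [ 1.5941 -0.0758 -0.7269 -0.0887 -0.2693 -0.0244] [0.4478 0.366  0.1139] 0.0063021680685859125
```

>>> arm_command([
  [[0.0005, 0, 0], [0, 0, 0], 0],
  [[0.0005, 0, 0], [0, 0.005, 0], 0],
  [[0.001, 0, 0], [0, 0.01, 0], 0],
  [[0.001, 0, 0], [0, 0.015, 0], 0],
  [[0.001, 0, 0], [0, 0.015, 0], 0],
])

```text
clock: 42.45
tcp_pos: [0.4484, 0.3662, 0.114]
orientation: [-2.224, -2.183, 0.04]
contact_force: [-3.0, -1.8, 5.8]
grip_width: 0.0063
```

```bash
python3 f.py
```

```text
Traceback (most recent call last):
  File "f.py", line 4, in <module>
    s=r.grab_frame("side");o=r.get_obs();L.append(np.r_[o["contact_force"],o["moment"]])
ValueError: 200 camera calls are used up
```

>>> arm_command([
  [[0, 0, 0], [0, -0.003, 0], 0],
  [[0, 0, 0], [0, -0.006, 0], 0],
  [[0, 0, 0], [0, -0.009, 0], 0],
  [[0, 0, 0], [0, -0.009, 0], 0],
  [[0, 0, 0], [0, -0.009, 0], 0],
])

```text
clock: 43.4
tcp_pos: [0.4485, 0.3661, 0.114]
orientation: [-2.229, -2.188, 0.03]
contact_force: [-1.5, -2.2, 5.8]
grip_width: 0.0063
```

Run:
```python
from bench import r
o=r.get_obs();print(o["contact_force"],o["moment"],o["tcp_pos"])
```

```text
[-1.53556517 -2.24976104  5.78444546] [-0.3479164   0.38593372  0.01877706] [0.44848464 0.3661405  0.1140068 ]
```

>>> arm_command([
  [[0, 0, 0], [0, 0, 0], 0],
])

```text
clock: 43.5
tcp_pos: [0.4485, 0.3662, 0.114]
orientation: [-2.229, -2.188, 0.03]
contact_force: [-1.9, -2.4, 6.0]
grip_width: 0.0065
```

Run:
```python
from bench import r
o=r.get_obs();print(o["contact_force"],o["moment"],o["tcp_pos"])
```

```text
[-1.87325736 -2.38170043  5.96622495] [-0.36465331  0.39252424  0.07044228] [0.44846657 0.36618333 0.11401311]
```

>>> arm_command([
  [[0, 0, 0.0003], [0, 0, 0], 0],
  [[0, -0.0003, 0.0006], [0, 0, 0], 0],
  [[0, -0.0005, 0.0008], [0, 0, 0], 0],
  [[0, -0.0005, 0.0008], [0, 0, 0], 0],
])

```text
clock: 43.9
tcp_pos: [0.4486, 0.3656, 0.1143]
orientation: [-2.228, -2.188, 0.029]
contact_force: [-0.7, 0.0, -2.0]
grip_width: 0.0062
```

Run:
```python
from bench import r
o=r.get_obs();print(o["contact_force"],o["moment"],o["tcp_pos"])
```

```text
[-0.72925017  0.03369633 -2.02588155] [0.17470203 0.18985527 0.09246734] [0.44857454 0.36560554 0.11428198]
```

>>> arm_command([
  [[0, 0, -0.0002], [0, 0, 0], 0],
  [[0, 0, -0.0002], [0, 0, 0], 0],
  [[0, 0, -0.0002], [0, 0, 0], 0],
  [[0, 0, -0.0002], [0, 0, 0], 0],
], newtons=20)

```text
clock: 44.3
tcp_pos: [0.4487, 0.3655, 0.1143]
orientation: [-2.229, -2.188, 0.029]
contact_force: [-1.1, 0.3, -1.3]
grip_width: 0.0065
```

>>> arm_command([
  [[0, 0, 0], [0, 0, 0], 9],
  [[0, 0, 0], [0, 0, 0], 12],
  [[0, 0, 0], [0, 0, 0], 16],
  [[0, 0, 0], [0, 0, 0], 24],
  [[0, 0, 0], [0, 0, 0], 35],
  [[0, 0, 0], [0, 0, 0], 50],
  [[0, 0, 0], [0, 0, 0], 65],
  [[0, 0, 0], [0, 0, 0], 80],
  [[0, 0, 0], [0, 0, 0], 80],
  [[0, 0, 0], [0, 0, 0], 80],
])

```text
clock: 45.3
tcp_pos: [0.4488, 0.3655, 0.1144]
orientation: [-2.229, -2.188, 0.029]
contact_force: [0.5, -0.6, 0.5]
grip_width: 0.068
```

Run:
```python
from bench import r
o=r.get_obs();print(o["contact_force"],o["moment"],o["tcp_pos"],o["joints"])
```

```text
[ 0.47044971 -0.60047335  0.45584827] [-0.00983095 -0.01345983 -0.04712599] [0.44879658 0.3655175  0.11438878] [-0.22959162  0.60236016 -0.73847261  1.84880804  0.48169362  0.89982902
  0.35790038]
```

>>> arm_command([
  [[0, 0, 0.005], [0, 0, 0], 80],
  [[-0.002, 0, 0.015], [0, 0, 0], 80],
  [[-0.004, 0, 0.03], [0, 0, 0], 80],
  [[-0.006, 0, 0.045], [0, 0, 0], 80],
  [[-0.008, 0, 0.06], [0, 0, 0], 80],
  [[-0.01, 0, 0.08], [0, 0, 0], 80],
  [[-0.01, 0, 0.1], [0, 0, 0], 80],
  [[-0.01, 0, 0.12], [0, 0, 0], 80],
  [[-0.01, 0, 0.135], [0, 0, 0], 80],
  [[-0.01, 0, 0.14], [0, 0, 0], 80],
])

```text
clock: 46.3
tcp_pos: [0.4392, 0.3663, 0.2568]
orientation: [-2.229, -2.188, 0.024]
contact_force: [0.3, 0.4, -0.2]
grip_width: 0.0684
```

>>> arm_command([
  [[0, 0, 0], [0, 0, 0], 80],
  [[0, 0, 0], [0, 0, 0], 80],
  [[0, 0, 0], [0, 0, 0], 80],
])

```text
clock: 46.6
tcp_pos: [0.4385, 0.365, 0.2534]
orientation: [-2.229, -2.187, 0.032]
contact_force: [-1.0, -0.1, -0.6]
grip_width: 0.0682
```

Run:
```python
from bench import r
o=r.get_obs();print(o["contact_force"],o["tcp_pos"],o["clock"]);print(r.hand_in())
```

```text
[-1.00465361 -0.1037741  -0.63859045] [0.43849857 0.36499779 0.25338921] 46.6
the job is handed in; nothing more can be done
None
```

I weighed the silver pan on the scale, set it in the tray and handed the job in at 46.6 s. I have no picture of the pan after the final release, because all 200 camera calls were used by then.

**What I did:**
- I hung the pan by its crimp, eased its roughly 3.4 N on to the spring at 0.03 m/s or slower, let go and backed the hand away.
- It hung from about 21.5 s until I gripped it again at about 27.5 s.
- I lifted it off slowly, carried it under the hook, lowered it into the tray, released it and moved the arm clear.

**Checks that passed:**
- **Hanging:** the side view showed the pan level, drifting under 0.03 px over 0.6 s with the hand away. The force left on the hand was about 0 both just before letting go and after gripping again.
- **Scale after lift-off:** the hook was at its unloaded position (offset 0 px, though the match score was only 0.45), with the full 3.4 N back in the hand.
- **Tray position:** before the last lowering, the pan's centre should have been about 3 mm from the tray's centre. A rough colour-blob check put it about 9 mm off. Either is well inside the walls.

**Checks that disagreed or are missing:**
- **Sideways force on the hook:** while easing the load on, friction at the hook gave up to 2.4 N sideways. I trimmed it to under 1 N before letting go.
- **Setting down:** the pan touched at an edge first. While I levelled it (about 0.025 rad), it was briefly pressed on the tray floor with about 9 N. That was brought back to about 2 N before release.
- **Final state:** the only sign that it stands upright and free is that the hand's force stayed near zero after opening and while moving away.
- **Other objects:** I did not re-measure whether anything else on the table had moved.

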